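# Nudge a board carrier onto its two locating pins

## Robot

A 6-joint arm with a two-finger parallel gripper is mounted at the origin on a cart in front of the work surface, level with it; the furniture and walls round the work are solid. World frame = base frame: x ahead of the robot, y to its left, z up, the work surface at z = 0. Lengths are in mm, angles in rad, forces in N, time in s.
With the tool pointing down it reaches from about 350 to 950 mm from the base axis. Payload 17.4 kg.
Tool frame: the origin (TCP) lies midway between the tips of the shut fingers; the grasp point (between the pads) lies 19 mm behind it (ctrl.pinch_z is the distance from the TCP to the grasp point, in mm); z points along the fingers, y is the line along which they close (so a half turn about z gives the same grasp; the last joint's range is limited). The gripper opens to 93 mm and grips with 3 to 60 N. Pads are 15 mm wide; open, the fingers measure 128 mm over their backs; the gripper's body (75 mm by 188 mm) begins 65 mm behind the grasp point.
Start: joints at [1.306, 0.116, 1.442, -0, 1.584, -0.038], TCP at [151.789, 657.718, 218.646] pointing down, gripper open.
Joint ranges: [-2.83, 2.83], [-0.83, 2.19], [0.07, 2.5], [-1.14, 4.28], [0.01, 3], [-2.97, 2.97]. Speed limits (rad/s): [1.89, 1.89, 2.22, 3.14, 3.14, 3.14].

## Interface

Orientations are given as a rotation vector (axis times angle).
In Python, from cell import ctrl gives the robot as it stands. Calls block until the motion is done:
- ctrl.reach(position, orientation): joint-space move of the TCP to a pose.
- ctrl.servo_line(position, orientation=None, feed=150): straight line of the TCP; orientation=None keeps the orientation; feed is the mean speed in mm/s.
- ctrl.movej(angles): joint-space move.
- ctrl.set_gripper(opening, squeeze=None): finger opening in mm; squeeze is the grip in N (None keeps the last); returns when the fingers have stopped.
- ctrl.pause(seconds).
- ctrl.solve_ik(position, orientation): joint angles nearest the present ones, or None.
- ctrl.observe(): the state.
- ctrl.camera(name): name is "scene" or "top" or "wrist"; returns a dict with "image" (480x640x3 uint8, red, green, blue), "fovy" (degrees; the focal length in pixels is half the picture's height over the tangent of half this angle, whatever the lens; pixels are square), "cx", "cy" (the principal point, pixels), "distortion" ([k1, k2, p1, p2, k3] as OpenCV has them; the pictures are not rectified), "R" (3x3) and "t" (3): a world point X has camera coordinates R X + t. Camera axes: x right, y down, z forward; pixel columns grow to the right and rows downward; lengths in mm; the calibration is good to about 2 mm. A picture is of the moment at which its call begins. There is no depth.
A pose or a line that the arm cannot do raises ctrl.PlanningError and nothing moves.
- ctrl.sign_off(): hands the job in; it is judged then, once.
The state is a dict: "clock": time; "q": joint angles; "joint_vel": joint speeds; "tau": joint torques, N m; "ee_pos": TCP position; "eef_rot": TCP orientation; "force": force on the tool from outside, world axes, zero at the start; "wrist_torque": the same for the moment, N m; "opening": finger opening in mm; "finger_force": force on a finger pad.
Only numpy, scipy, OpenCV 4.12 (cv2) and the standard library are available. Lean on these libraries where they do the work, as an engineer would, in place of code of your own. Each camera call takes 0.05 s, during which the arm holds its last target. There are 200 camera calls.

## Task

The black board carrier was put down crooked on its jig and is riding on top of the two brass locating pins. Without gripping or lifting it, push it with your fingertips - sideways against the blue fence and forward along it - until its two holes drop over the two pins and the carrier lies flat on the jig, then take the hand away. Push only on the black carrier, do not touch the green circuit board fixed on it, and leave the tape roll, blue board, battery, flux bottle and screwdriver where they are.

Things in the scene. Friction and masses are not known exactly. Their poses are not given: they have to be found in the camera images.
- jig: fixed aluminium jig; origin on the bench under it, x roughly away from the robot, y left, z up. Base plate: x from -120 to +120, y from -95 to +70 mm, top at z = +12 mm. No end stop. The seated carrier has its origin at x = +20, y = 0, z = +12 mm here, axes parallel to the jig's
- fence (a point): middle of the fence's inner (right) face, at its foot: x = 0, y = +50.5, z = +12 mm in the jig's frame. The blue fence runs the jig's whole left side along x, 14 mm thick, 20 mm high above the base plate. A brass line across its top at x = +35 mm is level with the pins. The seated carrier's left side is 0.5 mm from the fence
- carrier: loose black plate, 130 mm along x, 100 mm along y, 12 mm thick, 0.25 to 0.49 kg; origin in the middle of its underside. At the start its front rides on the pin noses, its rear edge on the base plate (nose up about 4 degrees); it is 14 to 36 mm too far back, 7 to 16 mm off to the right, turned up to 5 degrees. It slides at 1 to 5 N, along the fence at up to 12 N; the front drops 7 mm at the pins
- carrier_hole0 (a point): centre of the carrier's left hole at its top face: x = +15, y = +26, z = +12 mm in the carrier's frame; 10.2 mm diameter, right through, with a brass rim
- carrier_hole1 (a point): centre of the carrier's right hole at its top face: x = +15, y = -26, z = +12 mm in the carrier's frame; 10.2 mm diameter, right through, with a brass rim
- carried_board: green circuit board fixed on top of the carrier, not to be touched; origin at the centre of its underside, at x = -24, y = 0, z = +12 mm in the carrier's frame. It measures 48 mm along x, 62 mm along y; its parts rise 10 mm above the carrier's top
- pin_left (a point): foot of the left brass pin, on the base plate at x = +35, y = +26 mm in the jig's frame; 8 mm diameter, 7 mm tall, the upper 3 mm tapering to 4.4 mm
- pin_right (a point): foot of the right brass pin, on the base plate at x = +35, y = -26 mm in the jig's frame; same size
- tape: loose orange tape roll lying flat, 66 mm diameter, 15 mm high, origin under its centre; to be left alone
- blue_board: loose blue circuit board, 50 x 50 x 10 mm, origin under its centre; to be left alone
- battery: loose orange and black block battery, 50 x 27 x 18 mm, origin under its centre; to be left alone
- flux: loose small upright flux bottle, orange with a blue tip, 18 x 28 x 94 mm, origin under its centre; to be left alone
- screwdriver: loose black and red screwdriver lying on the bench, 178 mm long, 27 mm thick; to be left alone

How it is judged:
By the outcome, as a careful person would: the job done as asked, in the order asked, and still so for the second after the job is handed in, with the robot touching nothing.
It also fails if it takes over 48 s, if anything falls off the work surface, if the arm or the gripper's body presses on something with over 40 N, if the wrist force passes 120 N, or if a joint passes its speed limit or range.

## Working session

There is one attempt and no reset: what is moved stays moved. The work goes in short steps, each a Python script; the robot and the scene stay as the last script left them, time stands still between calls to the robot, and variables do not carry over. Pictures are saved under pics/ and viewed, at most 10 in all, crops included, and the job is handed in when it is done.

```bash
ls; mkdir -p pics; python3 - <<'E'
from cell import ctrl
import cv2,numpy as np
ims=[]
for n in("scene","top"):
    c=ctrl.camera(n); np.savez(f"pics/{n}0.npz",**c); cv2.imwrite(f"pics/{n}0.png",c["image"][:,:,::-1])
    print(n,c["fovy"],c["cx"],c["cy"],c["distortion"],-np.array(c["R"]).T@c["t"]);print(np.round(c["R"],2))
print(ctrl.observe())
E
```

```text
pics
scene 44.598702948532974 324.29881588345165 227.72040123516703 [0.02014552 0.         0.         0.         0.        ] [-176.16649631 -314.97421068  909.21859225]
[[ 0.57 -0.82  0.01]
 [-0.61 -0.43 -0.67]
 [ 0.55  0.37 -0.75]]
top 49.732490841582965 317.90715518141104 245.96658586921788 [0.01140765 0.         0.         0.         0.        ] [ 379.75005374  125.21260288 1378.25604806]
[[ 0.01 -1.   -0.01]
 [-1.   -0.01 -0.08]
 [ 0.08  0.01 -1.  ]]
{'clock': 0.1, 'q': array([ 1.30617789e+00,  1.16420334e-01,  1.44218541e+00, -1.00934366e-05,
        1.58401617e+00, -3.77906199e-02]), 'joint_vel': array([ 0.00150297,  0.00034307, -0.00196569,  0.00205336,  0.0005396 ,
        0.00046055]), 'tau': array([ 2.49876713e-03, -7.22893596e+01, -6.23867798e+01,  7.82434107e-02,
        2.25960411e-02, -4.99340115e-05]), 'ee_pos': array([151.75616701, 657.52918157, 217.99903907]), 'eef_rot': array([-3.55520696e-01, -3.12126504e+00,  1.60063228e-03]), 'force': array([0.64891034, 0.41505347, 0.38139232]), 'wrist_torque': array([0.01786611, 0.06114405, 0.03794111]), 'finger_force': 0.0, 'opening': 92.56724373352334}
```

View pics/top0.png

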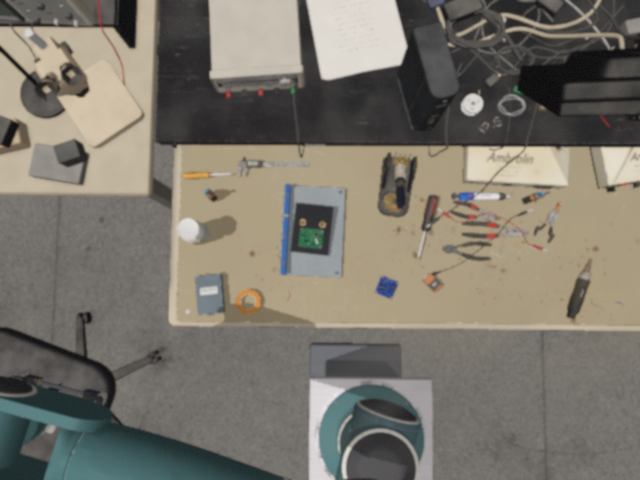

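View pics/scene0.png

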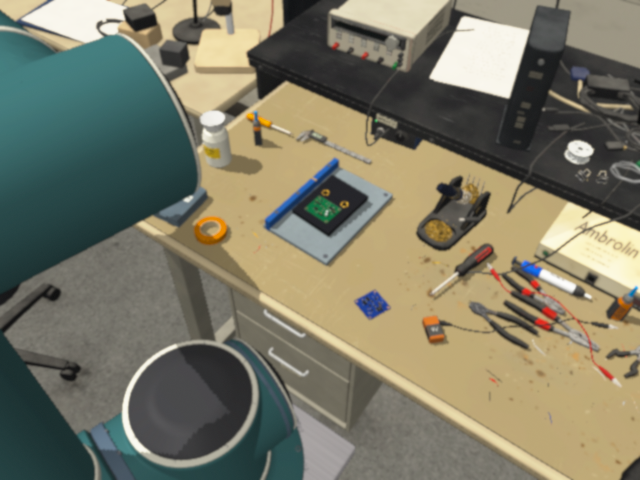

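The top view shows the jig around (313,231), with the blue fence at column 288 and the carrier near (313,229). The loose items are all well clear of it. In the scene view the carrier's brass holes are at (326,192) and (344,204). Next I'll get a rough jig pose and look from close by.

```bash
cat > h.py <<'E'
import numpy as np, cv2
from scipy.spatial.transform import Rotation as Ro
def K(c):
    f=240/np.tan(np.radians(c["fovy"])/2); return np.array([[f,0,c["cx"]],[0,f,c["cy"]],[0,0,1.]])
def ray(c,p,z):
    u=cv2.undistortPoints(np.array(p,float).reshape(-1,1,2),K(c),np.array(c["distortion"])).reshape(-1,2)
    R=np.array(c["R"]);d=np.c_[u,np.ones(len(u))]@R; o=-R.T@np.array(c["t"])
    z=np.broadcast_to(z,len(d)); return o+d*((z-o[2])/d[:,2])[:,None]
def blobs(c,lo,hi,amin=30):
    m=cv2.inRange(cv2.cvtColor(c["image"],cv2.COLOR_RGB2HSV),np.array(lo),np.array(hi))
    return sorted([k for k in cv2.findContours(m,0,cv2.CHAIN_APPROX_NONE)[0] if cv2.contourArea(k)>amin],key=cv2.contourArea)[::-1]
def down(yaw):  # tool z down, tool x toward -x jig when yaw=0; tool y along jig y
    return (Ro.from_euler('z',yaw)*Ro.from_rotvec([0,np.pi,0])).as_rotvec()
E
python3 - <<'E'
from h import *
from cell import ctrl
c=dict(np.load("pics/top0.npz"))
k=blobs(c,(100,120,60),(125,255,255))[0]
b=cv2.boxPoints(cv2.minAreaRect(k)); P=ray(c,b,32.); print(b,P.round(0))
m=P.mean(0); print(m)
t=m+[0,-57,0]; t[2]=330
ctrl.reach(t+[0,0,60],down(0)); 
c=ctrl.camera("wrist"); np.savez("pics/w1.npz",**c); cv2.imwrite("pics/w1.png",c["image"][:,:,::-1]); s=ctrl.observe();print(s["clock"],s["ee_pos"],s["q"],-c["R"].T@c["t"]);print(c["R"].round(2))
E
```

```text
[[376.10345 291.2414 ]
 [381.89655 276.7586 ]
 [396.37933 282.5517 ]
 [390.58624 297.0345 ]] [[377. -12.  32.]
 [415. -27.  32.]
 [400. -64.  32.]
 [363. -49.  32.]]
[388.63646262 -37.88912921  32.        ]
2.9917 [388.84289537 -94.56595079 389.83973257] [-3.02363234e-01 -4.72165622e-01  1.67826329e+00  4.42127198e-05
  1.93580825e+00 -1.87385964e+00] [303.73963312 -95.25662938 553.41384227]
[[-0.    1.    0.  ]
 [ 0.95 -0.    0.3 ]
 [ 0.3   0.   -0.95]]
```

View pics/w1.png

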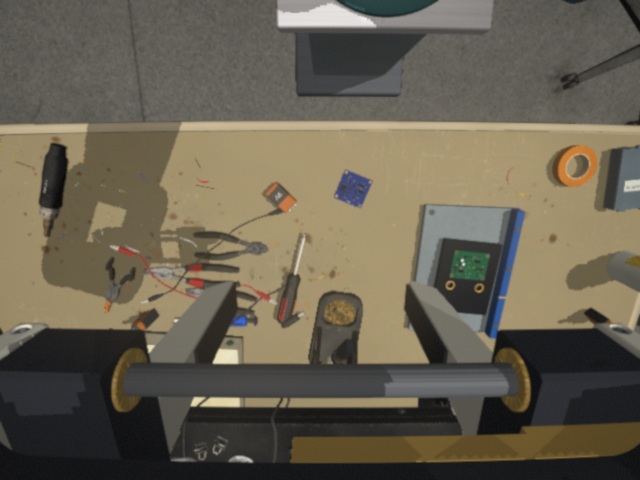

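My colour mask picked the blue board instead of the fence. This wrist view does show the jig: fence along columns 490–522, holes at (451,286) and (479,288), brass line near (503,297). I'll use an elongated-blob filter and move above it.

```bash
python3 - <<'E'
from h import *
from cell import ctrl
c=dict(np.load("pics/w1.npz"))
def fence(c):
    for k in blobs(c,(100,120,60),(125,255,255),100):
        w=cv2.minAreaRect(k)[1]
        if max(w)>4*min(w): return k
P=ray(c,cv2.boxPoints(cv2.minAreaRect(fence(c))),32.);print(P.round())
H=ray(c,[(451,286),(479,288)],28.);print(H)
t=H.mean(0)+[-30,0,0]; t[2]=300
ctrl.reach(t,down(0))
c=ctrl.camera("wrist"); np.savez("pics/w2.npz",**c); cv2.imwrite("pics/w2.png",c["image"][:,:,::-1]); s=ctrl.observe();print(s["clock"],s["ee_pos"],s["force"],-c["R"].T@c["t"])
E
```

```text
[[567. 215.  32.]
 [450. 223.  32.]
 [453. 235.  32.]
 [571. 229.  32.]]
[[552.40521283 132.57482417  28.        ]
 [556.51245713 182.72272955  28.        ]]
4.1917 [524.49029119 156.62959192 300.87031006] [0.00666216 0.37901242 0.34322198] [439.18366878 156.32554503 464.17509839]
```

View pics/w2.png

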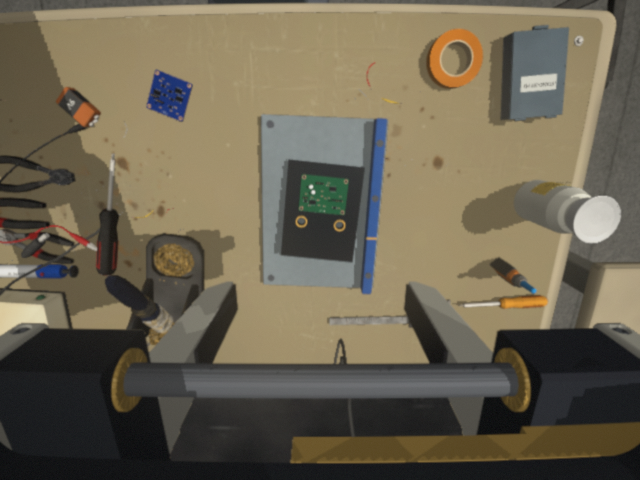

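The fence runs from (380,120) to (367,293), brass line at (372,238). The carrier's corners are near (290,161), (364,167), (353,261) and (281,254), its holes at (301,222) and (340,226). Measuring these properly.

```bash
cat >> h.py <<'E'
def fence(c):
    hsv=cv2.cvtColor(c["image"],cv2.COLOR_RGB2HSV)
    m=cv2.inRange(hsv,(100,120,40),(125,255,255)); m=cv2.morphologyEx(m,cv2.MORPH_CLOSE,np.ones((7,3),np.uint8))
    for k in sorted(cv2.findContours(m,0,cv2.CHAIN_APPROX_NONE)[0],key=cv2.contourArea)[::-1]:
        w=cv2.minAreaRect(k)[1]
        if max(w)>6*min(w): return k.reshape(-1,2)
def measure(c):
    k=fence(c); rows=np.arange(k[:,1].min()+6,k[:,1].max()-6)
    e=np.array([(k[k[:,1]==r,0].max()+.5,r) for r in rows])     # outer top edge, z=32
    E=ray(c,e,32.); dv=cv2.fitLine(E[:,:2].astype(np.float32),cv2.DIST_HUBER,0,.01,.01).ravel()
    d=dv[:2]*np.sign(dv[0]); yaw=np.arctan2(d[1],d[0]); n=np.array([-d[1],d[0]])
    top=np.array([(k[k[:,1]==r,0].mean(),r) for r in (k[:,1].min(),k[:,1].max())]); 
    T=ray(c,top,32.)[:,:2]@d
    hsv=cv2.cvtColor(c["image"],cv2.COLOR_RGB2HSV)
    gold=cv2.inRange(hsv,(12,90,90),(32,255,255))
    # brass line on fence top -> x=+35
    fm=np.zeros(gold.shape,np.uint8); cv2.fillPoly(fm,[cv2.convexHull(k.reshape(-1,1,2))],255)
    fm=cv2.erode(fm,np.ones((1,5),np.uint8))
    ys,xs=np.nonzero(gold&fm); L=ray(c,[(xs.mean(),ys.mean())],32.)[0]
    o=(L[:2]@d-35)*d+(dv[2:]@n-64.5)*n                       # jig origin
    # carrier: dark blob next to fence's inner side
    x0=k[:,0].min()
    dk=cv2.inRange(hsv,(0,0,0),(180,255,70)); dk[:, :x0-130]=0; dk[:,x0+20:]=0
    dk=cv2.morphologyEx(dk,cv2.MORPH_OPEN,np.ones((5,5),np.uint8))
    ks=[q for q in cv2.findContours(dk,0,cv2.CHAIN_APPROX_NONE)[0] if cv2.pointPolygonTest(cv2.convexHull(q),tuple(map(float,(np.array([x0-40,ys.mean()-12])))),False)>=0]
    kc=cv2.convexHull(max(ks,key=cv2.contourArea)); box=cv2.boxPoints(cv2.minAreaRect(kc))
    cm=np.zeros(gold.shape,np.uint8); cv2.fillPoly(cm,[kc],255)
    h=[cv2.minEnclosingCircle(q) for q in cv2.findContours(gold&cm,0,cv2.CHAIN_APPROX_NONE)[0]]
    h=sorted([q for q in h if 3<q[1]<9 ],key=lambda q:q[0][0])
    return dict(o=o,yaw=yaw,fence_len=T,line=L,npx=len(xs),box=box,holes=[(q[0],q[1]) for q in h],d=d,n=n)
def jig(P,m): q=np.asarray(P)[:,:2]-m["o"]; return np.c_[q@m["d"],q@m["n"]]
E
python3 - <<'E'
from h import *
c=dict(np.load("pics/w2.npz")); m=measure(c)
for a in m: print(a,m[a])
H=ray(c,[q[0] for q in m["holes"]],28.); print(H,jig(H,m)); print(jig(ray(c,m["box"],26.),m))
E
```

```text
o [535.12128568 167.7477119 ]
yaw -0.041037723
fence_len [410.16910449 643.74492404]
line [572.48562656 224.61130248  32.        ]
npx 6
box [[278.69354 253.73781]
 [288.32007 159.87898]
 [363.75732 167.61613]
 [354.1308  261.47498]]
holes [((300.89251708984375, 221.19158935546875), 6.488891124725342), ((339.38525390625, 225.31967163085938), 6.52280330657959)]
d [ 0.9991581 -0.0410262]
n [0.0410262 0.9991581]
[[549.91426873 130.35662088  28.        ]
 [555.72526927 182.3072399   28.        ]] [[ 16.31454317 -36.75271092]
 [ 19.9893146   15.39257336]]
[[ 64.85143837 -66.78486845]
 [-63.56490514 -54.83238149]
 [-57.72514142  42.62000974]
 [ 72.20259267  39.29274008]]
```

The checks hold: hole spacing is 52.3 mm (52 expected) and the fence mid agrees with the brass line to 1 mm. The carrier is 17 mm back, 10.7 mm right and turned -4°. First comes the sideways push with two open fingertips on the right side.

```bash
cat >> h.py <<'E'
J=dict(o=np.array([535.12,167.75]),yaw=-0.04104); J["d"]=np.array([np.cos(J["yaw"]),np.sin(J["yaw"])]); J["n"]=np.array([-J["d"][1],J["d"][0]])
def W(x,y,z): return np.r_[J["o"]+x*J["d"]+y*J["n"],z]
def F(ctrl): 
    s=ctrl.observe(); f=s["force"]; return np.array([f[:2]@J["d"],f[:2]@J["n"],f[2]]),s
E
python3 - <<'E'
from h import *
from cell import ctrl
q=ctrl.observe()["q"]
best=None
for a in(1,-1):
    r=down(J["yaw"]+a*np.pi/2); s=ctrl.solve_ik(W(8,-92,60),r); print(a,s)
    if s is not None and (best is None or abs(s-q).max()<best[0]): best=(abs(s-q).max(),r)
r=best[1]
ctrl.set_gripper(50)
ctrl.reach(W(8,-92,70),r)
ctrl.servo_line(W(8,-92,17),r,feed=80)
f0,s=F(ctrl); print("base",f0,s["clock"],s["ee_pos"],s["opening"])
y=-82.; ctrl.servo_line(W(8,y,17),r,feed=50)
while y<-55:
    y+=1.5; ctrl.servo_line(W(8,y,17),r,feed=30); f,s=F(ctrl); f=f-f0
    print(y,f.round(1),round(s["clock"],2))
    if f[1]<-12: break
E
```

```text
1 None
-1 [ 9.22403727e-02 -7.92878818e-02  1.90208998e+00 -4.44089210e-16
  1.31879055e+00  1.33280373e-01]
base [ 0.00535005 -1.00165567 -0.13512294] 7.1667 [539.55840859  75.51915581  17.29196282] 49.81584282101296
-80.5 [-0.3  0.8 -0.2] 7.77
-79.0 [-0.   0.5  0.2] 8.02
-77.5 [-0.1  1.6 -0.3] 8.27
-76.0 [-0.3  1.1  0.8] 8.52
-74.5 [ 0.   0.6 -0.2] 8.77
-73.0 [ 0.6  0.7 -0.2] 9.02
-71.5 [-0.9  0.5  0.2] 9.27
-70.0 [1.4 0.4 0.1] 9.52
-68.5 [ 0.3 -0.1  0.3] 9.77
-67.0 [1.1 0.4 0.6] 10.02
-65.5 [0.8 0.2 1. ] 10.27
-64.0 [-0.5  0.9 -0.5] 10.52
-62.5 [-0.2 -0.7  0.3] 10.77
-61.0 [-1.   0.1 -0. ] 11.02
-59.5 [-0.7 -1.1 -0.3] 11.27
-58.0 [-0.2  0.6 -0.3] 11.52
-56.5 [ 1.6 -1.6  0.4] 11.77
-55.0 [  1.2 -14.3   1.7] 12.02
```

Force rose to 14 N at -55, so the carrier is on the fence. Backing off, moving behind the carrier and measuring again from there.

```bash
python3 - <<'E'
from h import *
from cell import ctrl
r=ctrl.observe()["eef_rot"]
ctrl.servo_line(W(8,-75,17),r,feed=80)
ctrl.servo_line(W(8,-80,90),r,feed=150)
r=down(J["yaw"])
ctrl.reach(W(-60,0,180),r)
c=ctrl.camera("wrist"); np.savez("pics/w3.npz",**c); cv2.imwrite("pics/w3.png",c["image"][:,:,::-1])
f,s=F(ctrl);print(s["clock"],s["q"],f)
try:
    m=measure(c)
    for a in m: print(a,m[a])
    H=ray(c,[q[0] for q in m["holes"]],28.); print(jig(H,m),jig(H,J)); print(jig(ray(c,m["box"],26.),J))
except Exception as e: print(repr(e))
E
```

```text
14.3667 [ 2.93071310e-01 -2.48365585e-01  1.85178318e+00 -6.12708897e-05
  1.53922635e+00 -1.23506005e+00] [-0.38929652  0.74440394 -0.86191933]
ValueError('max() iterable argument is empty')h.py:32: RuntimeWarning: Mean of empty slice.
  ys,xs=np.nonzero(gold&fm); L=ray(c,[(xs.mean(),ys.mean())],32.)[0]
  ret = ret.dtype.type(ret / rcount)
h.py:38: RuntimeWarning: Mean of empty slice.
  ks=[q for q in cv2.findContours(dk,0,cv2.CHAIN_APPROX_NONE)[0] if cv2.pointPolygonTest(cv2.convexHull(q),tuple(map(float,(np.array([x0-40,ys.mean()-12])))),False)>=0]
```

View pics/w3.png

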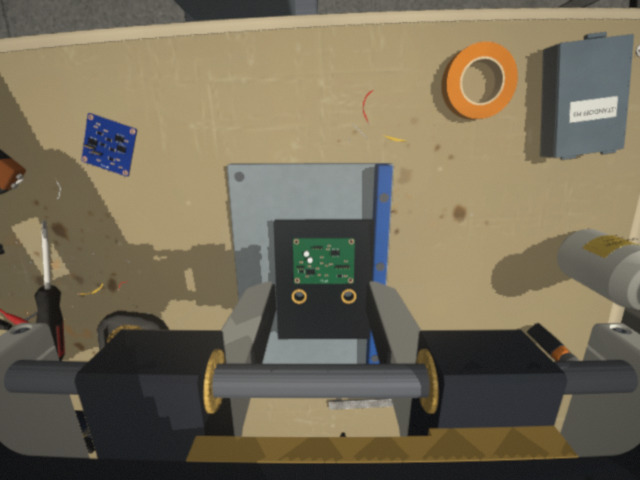

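The carrier now lies straight along the fence, its side at column 372 against the fence at 374. The holes are at (299,297) and (349,296), and the rear edge is at row 220.

```bash
python3 - <<'E'
from h import *
c=dict(np.load("pics/w3.npz"))
print(jig(ray(c,[(299,296.5),(349,296)],[28,28]),J)); print("rear",jig(ray(c,[(277,220),(372,221)],24.),J)); print("fence outer",jig(ray(c,[(391,166)],32.),J))
E
```

```text
[[ 15.32746998 -23.09325834]
 [ 14.88255382  29.21559952]]
rear [[-66.01968612 -43.22126443]
 [-64.80498159  50.29533541]]
fence outer [[-118.67210805   64.22618149]]
```

```bash
python3 - <<'E'
from h import *
from cell import ctrl
r=down(J["yaw"])
ctrl.set_gripper(40)
ctrl.servo_line(W(-92,1,60),r,feed=150); ctrl.servo_line(W(-92,1,16),r,feed=80)
f0,s=F(ctrl); print("base",f0,s["clock"],s["ee_pos"],s["opening"])
x=-78.; ctrl.servo_line(W(x,1,16),r,feed=60)
while x<-44:
    x+=1.5; ctrl.servo_line(W(x,1+max(0,min(1.5,(x+72)*.15)),16),r,feed=20); f,s=F(ctrl); f=f-f0
    print(x,f.round(1),round(s["clock"],2))
    if f[0]<-22: break
c=ctrl.camera("scene"); np.savez("pics/s4.npz",**c)
cv2.imwrite("pics/s4.png",cv2.resize(c["image"][140:280,240:420,::-1],None,fx=4,fy=4,interpolation=cv2.INTER_CUBIC))
E
```

```text
base [-0.30340608 -0.21631992  0.56163307] 16.475 [443.32768772 172.56355533  16.08561832] 40.01663235311891
-76.5 [ 0.1 -0.2 -0.9] 17.11
-75.0 [ 1.5 -0.4 -0.2] 17.36
-73.5 [ 0.1  0.5 -0.5] 17.61
-72.0 [-1.7  0.6  1.3] 17.86
-70.5 [-5.3 -1.3  2.2] 18.11
-69.0 [-5.  -2.7  2.6] 18.36
-67.5 [-5.6 -2.6  3.7] 18.61
-66.0 [-5.3 -3.5  2.6] 18.86
-64.5 [-5.9 -3.4  0.6] 19.11
-63.0 [-4.8 -4.2  1.3] 19.36
-61.5 [-5.4 -4.9  1.7] 19.61
-60.0 [-4.5 -3.3  0.2] 19.86
-58.5 [-3.3 -3.3 -0.5] 20.11
-57.0 [-0.8  0.5 -0.3] 20.36
-55.5 [ 0.2  0.5 -1.1] 20.61
-54.0 [ 0.6  0.2 -0.9] 20.86
-52.5 [-1.5  0.2 -0. ] 21.11
-51.0 [-9.6 -0.4  6. ] 21.36
-49.5 [-23.5  -0.5  15.7] 21.61
```

View pics/s4.png

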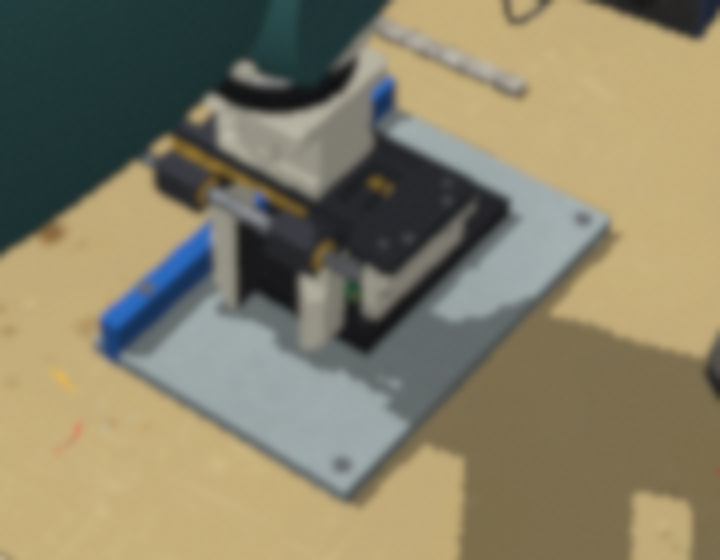

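The force profile looks right: it dropped to 0 at x=-57 as the carrier fell over the pins, then rose hard at -50. The hand hides the carrier in this picture, so I'll back off and check from a clear view.

```bash
python3 - <<'E'
from h import *
from cell import ctrl
r=down(J["yaw"])
ctrl.servo_line(W(-85,1,16),r,feed=100); ctrl.servo_line(W(-100,0,90),r,feed=150)
ctrl.reach(W(0,0,300),r)
c=ctrl.camera("wrist"); np.savez("pics/w5.npz",**c)
m=measure(c); print(m["yaw"],m["o"])
for z in(24,31): print(z,jig(ray(c,[q[0] for q in m["holes"]],z),m).round(1))
print(m["holes"],m["box"],jig(ray(c,m["box"],24.),m).round(1))
x,y=map(int,m["box"].mean(0)); cv2.imwrite("pics/w5.png",cv2.resize(c["image"][y-70:y+70,x-80:x+80,::-1],None,fx=4,fy=4,interpolation=cv2.INTER_CUBIC))
ctrl.reach(W(-250,120,330),r)
c=ctrl.camera("scene"); np.savez("pics/s5.npz",**c); print(ctrl.observe()["clock"])
cv2.imwrite("pics/s5.png",cv2.resize(c["image"][140:280,240:420,::-1],None,fx=4,fy=4,interpolation=cv2.INTER_CUBIC))
E
```

```text
-0.03941885 [534.78687635 168.00105513]
24 [[ 36.8 -24.1]
 [ 36.9  27.8]]
31 [[ 34.9 -23.7]
 [ 34.9  27.3]]
[((303.259033203125, 229.81324768066406), 6.427132606506348), ((341.3571472167969, 229.7857208251953), 6.3608574867248535)] [[285. 170.]
 [360. 170.]
 [360. 263.]
 [285. 263.]] [[-43.4 -46.3]
 [-43.2  50.6]
 [ 85.4  54.8]
 [ 85.1 -50.6]]
24.925
```

View pics/w5.png

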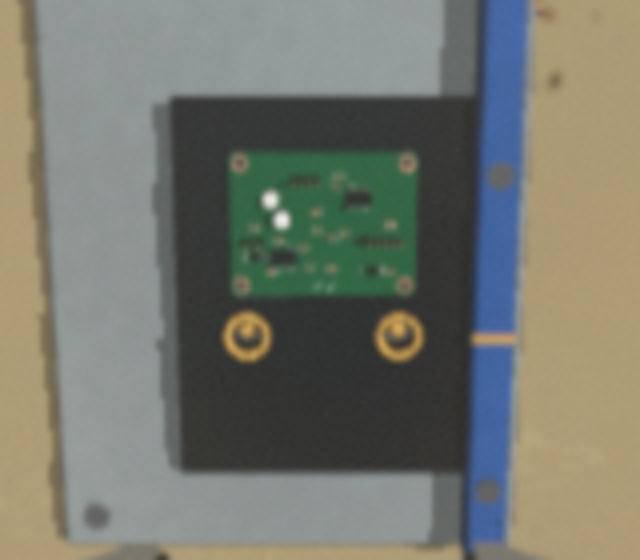

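View pics/s5.png

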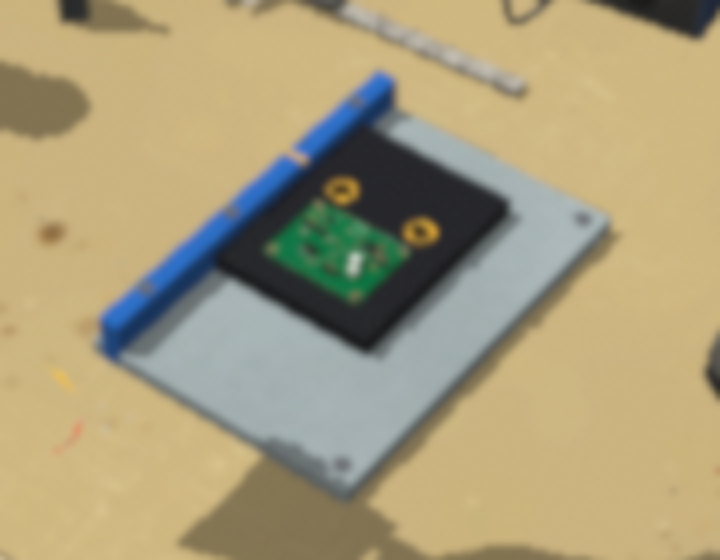

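Both pins show inside the holes, at (248,333) and (399,330) in the crop and level with the brass line. The carrier's shadow is an even thin strip. One last check before hand-in: hole height triangulated across the two views.

```bash
python3 - <<'E'
from h import *
a=dict(np.load("pics/w5.npz")); b=dict(np.load("pics/s5.npz"))
def P(c): return K(c)@np.c_[c["R"],c["t"]]
def u(c,p): return cv2.undistortPoints(np.array(p,float).reshape(-1,1,2),K(c),np.array(c["distortion"]),P=K(c)).reshape(-1,2).T
def tri(p,q): X=cv2.triangulatePoints(P(a),P(b),u(a,p),u(b,q)); return (X[:3]/X[3]).T
bs=[(240+420.5/4,140+231.5/4),(240+341.5/4,140+190.5/4)]
w=[(303.26,229.8),(341.36,229.8)]
X=tri(w,bs); print(X[:,2],jig(X,J))
# corners of carrier top: front-right, rear-right;
x,y=322,216
cr=[(x-80+183/4,y-70+468/4),(x-80+172/4,y-70+98/4)]
X=tri(cr,[(240+511/4,140+203/4),(240+368/4,140+338/4)]); print(X[:,2],jig(X,J))
E
```

```text
[24.17914518 23.35502545] [[ 36.88380882 -24.16901321]
 [ 36.68280797  28.11655584]]
[19.86540352 24.43168633] [[ 87.65313555 -47.62043042]
 [-41.70798467 -47.5732389 ]]
```

The holes are at z ≈ 24 mm, which is the seated height, so the carrier is flat. Handing in.

```bash
python3 -c "
from cell import ctrl
print(ctrl.sign_off(), ctrl.observe()['clock'])"
```

```text
the job is handed in; nothing more can be done
the job is handed in; nothing more can be done
```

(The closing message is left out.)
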